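# Unclip the tape cassette and hold it over the light pad

## Task

The orange adhesive-tape cassette is due for a check: squeeze its two white side catches together while it is still seated, lift it straight up out of its holder, and hold it upright and still over the middle of the light pad with about ten centimetres of air under it. Finish while holding it there by the squeezed catches: do not put it down or let go. Leave the green cassette in its holder, and the clear cup and the grey hand glue roller where they are.

Things in the scene. Friction and masses are not known exactly. Their poses are not given: they have to be found in the camera images.
- orange_cassette: Orange tape cassette, 80 mm long (its x), 46 mm thick (its y) at both ends and 26 mm in between, 86 mm high, 0.15 to 0.3 kg, standing in the orange-striped holder, underside 6 mm above the table. Origin: centre of its underside; x along its length, y through the two catches, z up. Hooks on the catches lock it in (1 to 2 mm of play): it cannot be lifted until both catches are in by over 3.5 mm.
- orange_grip (a point): Point midway between the orange cassette's two white ribbed catch paddles, at their mid-height: 64 mm above its underside, 24 mm above the holder's top; axes as the cassette's. Paddles: 28 mm along x, 36 mm high, 60 mm over their outer faces when free, 48 mm fully squeezed. Between them only the tape roll, 18 mm thick, its top 22 mm above this point.
- orange_catch_left (a joint): Travel of the catch on the cassette's +y side: 0 m free, grows as it is pushed in, 0.006 fully in. It springs back out: 3 N to start moving, 6.6 N to hold fully in.
- orange_catch_right (a joint): The same for the catch on the -y side.
- orange_station: Grey metal bench holder with orange stripes, fixed; foot 124 x 98 mm (x, y), housing 96 x 74 mm, its top 46 mm above the table. Open bay on top, in which the orange cassette stands. Origin: centre of its underside on the table; same axes as the cassette.
- green_station: The same holder with green stripes, fixed, with the green cassette in it. Origin: centre of its underside on the table; axes likewise.
- green_cassette: Green tape cassette of the same make (80 mm long (its x), 46 mm thick (its y) at both ends and 26 mm in between, 86 mm high, top 92 mm above the table), to be left in its holder. Origin: centre of its underside.
- light_pad: Flat square light pad, white glowing face in a grey rim, 160 x 160 mm, 8 mm thick, fixed on the table. Origin: centre of its underside on the table; z up.
- cup_center (a point): Clear plastic cup, rim 72 mm across, 95 mm high, loose and light, standing on the table; the point is at half its height. Not to be disturbed.
- glue_roller: Grey hand-held glue roller with an orange tip, 36 x 123 mm (x, y) and 26 mm high, lying loose on the table. Origin: underside, in the middle of its 85 mm long body. Not to be disturbed.
Things that resemble listed ones, but are neither listed nor needed, are in the scene too. What is shaped like the light_pad but pink is not meant. Several things have the shape of the orange_cassette; the one meant has the colours described above.

How it is judged:
By the outcome, as a careful person would: the job done as asked, in the order asked, and still so for the second after the job is handed in, while the arm keeps its last pose, push and grip.
It also fails if it takes over 38 s, if anything falls off the work surface, if the arm or the gripper's body presses on something with over 40 N, if the wrist force passes 120 N, or if a joint passes its speed limit or range.

## Robot

A 7-joint arm with a two-finger parallel gripper is mounted at the origin on the work surface. World frame = base frame: x ahead of the robot, y to its left, z up, the work surface at z = 0. Lengths are in mm, angles in rad, forces in N, time in s.
With the tool pointing down it reaches from about 400 to 875 mm from the base axis. Payload 19.3 kg.
Tool frame: the origin (TCP) lies at the very end of the fingers, on their centre line; the grasp point (between the pads) lies 19 mm behind it (grip_point_offset is the z of the grasp point in the tool frame, in mm); z points along the fingers, x is the direction in which the jaws open and shut, and the axes are right-handed (so a half turn about z gives the same grasp; the last joint's range is limited). The gripper opens to 85 mm and grips with 20 to 120 N. Pads are 22 mm wide; open, the fingers measure 114 mm over their backs; the gripper's body (76 mm by 85 mm) begins 54 mm behind the grasp point. The pads swing forward as they close: fully open they stand 13 mm farther back than shut.
Start: joints at [1.274, 0.521, -0.036, 1.599, 0.021, 1.021, -0.113], TCP at [140.51, -608.992, 231.291] pointing down, gripper open.
Joint ranges: [-2.91, 2.91], [-0.3, 2.13], [-1.5, 1.42], [0.17, 2.43], [-1.26, 4.41], [0.16, 1.93], [-2.52, 2.52]. Speed limits (rad/s): [1.89, 1.89, 2.39, 2.39, 3.01, 3.01, 3.01].

## Interface

Orientations are given as a 3x3 rotation matrix whose columns are the frame's x, y, z axes.
In Python, from workcell import movep, movel, goto_joints, open_gripper, clamp, wait, inverse_kinematics, read_state, camera, PlanningError, finish_job, grip_point_offset gives the robot as it stands. Calls block until the motion is done:
- movep(position, orientation): joint-space move of the TCP to a pose.
- movel(position, frame=None, max_speed=150, guard=None): straight line of the TCP; frame=None keeps the orientation; max_speed is the mean speed in mm/s. With guard (N) it stops when the force on the tool has changed by that much, and returns True; else False.
- goto_joints(angles): joint-space move.
- open_gripper() and clamp(): open the fingers fully, or close them until they stop; the grip force is fixed at half the most.
- wait(seconds).
- inverse_kinematics(position, orientation): joint angles nearest the present ones, or None.
- read_state(): the state.
- camera(name): name is "scene" or "side" or "wrist"; returns a dict with "image" (420x560x3 uint8, blue, green, red), "range_z" (420x560 float32, mm along the optical axis (not along the pixel's ray), 0 where there is no reading), "fx", "fy", "cx", "cy" (pixels), "cam_to_world" (4x4, takes a point from camera to world coordinates). Camera axes: x right, y up, looking along -z (the intrinsics and any distortion apply to the point x, -y, -z); pixel columns grow to the right and rows downward; lengths in mm; the calibration is good to about 2 mm. A picture is of the moment at which its call begins.
A pose or a line that the arm cannot do raises PlanningError and nothing moves.
- finish_job(): hands the job in, once; it reports no verdict.
The state is a dict: "time": time; "qpos": joint angles; "qvel": joint speeds; "joint_efforts": joint torques, N m; "eef_pos": TCP position; "tool_rot": TCP orientation; "ft_force": force on the tool from outside, world axes, zero at the start; "torque": the same for the moment, N m; "finger_gap": finger opening in mm.
Only numpy, scipy, OpenCV 4.12 (cv2) and the standard library are available. Lean on these libraries where they do the work, as an engineer would, in place of code of your own. Each camera call takes 0.05 s, during which the arm holds its last target.

## Working session

There is one attempt and no reset: what is moved stays moved. The work goes in short steps, each a Python script; the robot and the scene stay as the last script left them, time stands still between calls to the robot, and variables do not carry over. Pictures are saved under pics/ and viewed, and the job is handed in when it is done.

```bash
ls; mkdir -p pics
cat > h.py <<'E'
import numpy as np, cv2, pickle
from workcell import *
def snap(n,tag):
    c=camera(n); cv2.imwrite(f'pics/{tag}.png',c['image']); pickle.dump(c,open(f'pics/{tag}.pkl','wb')); return c
def load(tag): return pickle.load(open(f'pics/{tag}.pkl','rb'))
def cloud(c):
    z=c['range_z']; v,u=np.mgrid[0:z.shape[0],0:z.shape[1]]
    P=np.stack([(u-c['cx'])/c['fx']*z,-(v-c['cy'])/c['fy']*z,-z],-1)
    T=np.array(c['cam_to_world']); W=P@T[:3,:3].T+T[:3,3]; W[z==0]=np.nan; return W
E
python3 - <<'E'
from h import *
for n in ['scene','side','wrist']:
    c=snap(n,n+'0'); print(n,{k:c[k] for k in c if k not in('image','range_z')})
s=read_state();print(s, grip_point_offset)
E
```

```text
pics
scene {'fx': 514.3744993470143, 'fy': 514.3744993470143, 'cx': 283.46793760848755, 'cy': 214.05938715154153, 'cam_to_world': array([[-8.24483093e-01, -3.91163892e-01,  4.08923512e-01,
         1.04298763e+03],
       [ 5.65742182e-01, -5.86094899e-01,  5.80024614e-01,
         7.68358140e+02],
       [ 1.27832991e-02,  7.09565768e-01,  7.04523249e-01,
         1.04006010e+03],
       [ 0.00000000e+00,  0.00000000e+00,  0.00000000e+00,
         1.00000000e+00]])}
side {'fx': 543.9532820059814, 'fy': 543.9532820059814, 'cx': 277.406048673582, 'cy': 209.32207150323572, 'cam_to_world': array([[-9.70245752e-01,  1.27676406e-01, -2.05722910e-01,
         2.66785490e+02],
       [-2.42122161e-01, -5.12330162e-01,  8.23950645e-01,
         1.00505732e+03],
       [-1.98994449e-04,  8.49244688e-01,  5.27999451e-01,
         7.26125380e+02],
       [ 0.00000000e+00,  0.00000000e+00,  0.00000000e+00,
         1.00000000e+00]])}
wrist {'fx': 331.36156684213506, 'fy': 331.36156684213506, 'cx': 279.310457125567, 'cy': 209.23448473241297, 'cam_to_world': array([[ 2.25117176e-01,  9.35281861e-0
[... 428 characters left out ...]
2]), 'qvel': array([-0.00151405, -0.00216748,  0.0018455 , -0.00248531,  0.00086123,
        0.00064163,  0.00083765]), 'joint_efforts': array([ 2.69439071e-03, -9.27384067e+01,  1.98059946e+00, -3.70051038e+01,
        1.78362813e-02,  6.29801230e-03, -9.95945811e-05]), 'eef_pos': array([ 140.46343726, -608.76898398,  230.86765042]), 'tool_rot': array([[ 2.24823498e-01, -9.74399480e-01, -2.20773542e-04],
       [-9.74399139e-01, -2.24823604e-01,  8.15692775e-04],
       [-8.44445719e-04,  3.17346464e-05, -9.99999643e-01]]), 'ft_force': array([-0.33307947,  0.56277301,  0.51479755]), 'torque': array([-0.04655751, -0.00093594, -0.04646975]), 'finger_gap': 85.2014468425567} -18.700000000000003
```

View pics/scene0.png

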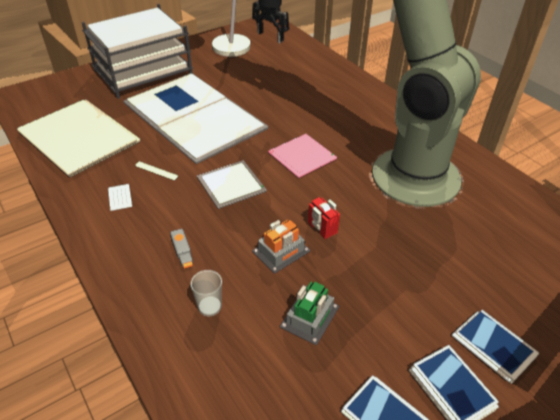

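View pics/side0.png

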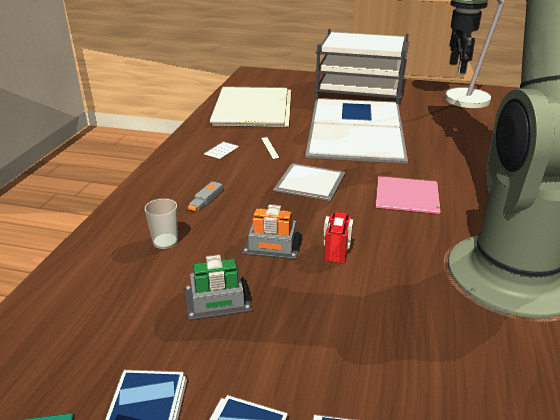

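View pics/wrist0.png

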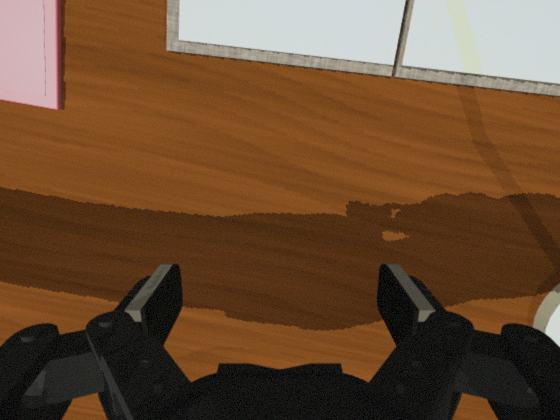

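Three things have the cassette's shape in the scene view. Orange is at (282,240) in an orange-marked holder, green is at (312,305), and red stands loose at (323,217). Only the orange one fits. For the pad, the white square with a grey rim at (231,183) fits; the pink one at (302,155) is the decoy. I'll confirm with a crop and measure.

Run:
```python
from h import *
a=load('scene0');b=load('side0')
A=a['image'][195:345,190:360];B=b['image'][170:330,140:370]
cv2.imwrite('pics/crop0.png',np.hstack([cv2.resize(A,(390,344),interpolation=3),cv2.resize(B,(400,344),interpolation=2)]))
def rect(W,m,name):
    p=W[m]; p=p[~np.isnan(p).any(1)]
    r=cv2.minAreaRect(p[:,:2].astype(np.float32)); print(name,len(p),np.round(r[0],1),np.round(r[1],1),round(r[2],1),'z',np.round(np.percentile(p[:,2],[2,50,98]),1)); return p
for n,c,bx in [('scene',a,{'st':(245,210,312,275),'gst':(275,275,345,345),'pad':(190,155,272,212)}),('side',b,{'st':(235,198,303,262),'gst':(178,250,255,322),'pad':(268,158,350,203)})]:
    W=cloud(c);hsv=cv2.cvtColor(c['image'],cv2.COLOR_BGR2HSV)
    for k,(x0,y0,x1,y1) in bx.items():
        M=np.zeros(hsv.shape[:2],bool);M[y0:y1,x0:x1]=1
        z=W[...,2]
        if k=='pad': rect(W,M&(z>4)&(z<14),n+k)
        else:
            rect(W,M&(z>5),n+k+' all>5'); rect(W,M&(z>40)&(z<49),n+k+' top46'); rect(W,M&(z>85),n+k+' >85')
            rect(W,M&(z>52),n+k+' >52')
```

```text
scenest all>5 1586 [517.5  12.4] [184.  176.2] 58.0 z [ 5.4 46.  88.8]
scenest top46 271 [486.6  23.6] [178.7  74.8] 4.0 z [40.8 44.3 48.4]
scenest >85 154 [525.5  27.5] [64.6 63.2] 54.8 z [85.  87.1 92.2]
scenest >52 706 [482.3  21.4] [171.3  64.8] 5.3 z [53.7 80.1 90.3]
scenegst all>5 1850 [580.1 221.9] [179.8 142.8] 60.0 z [ 5.3 47.7 89.6]
scenegst top46 361 [584.8 234.1] [100.7  75.4] 25.9 z [40.3 44.5 48.3]
scenegst >85 224 [584.7 234.9] [62.3 73.3] 80.9 z [85.1 86.9 91.8]
scenegst >52 879 [586. 235.] [83.  60.9] 24.5 z [54.6 81.1 90.3]
scenepad 1635 [ 490.5 -307.9] [259.3 227.4] 65.5 z [ 4.1  6.6 11.5]
sidest all>5 2238 [537.1 -23.5] [134.2 216.5] 14.9 z [ 5.7 45.8 90.4]
sidest top46 357 [523.8  26.1] [97.2 76.8] 5.6 z [40.3 45.9 48.8]
sidest >85 317 [522.1  25.7] [64.  76.1] 60.3 z [85.2 87.3 93.3]
sidest >52 894 [522.3  25.5] [65.6 80.2] 89.8 z [53.3 80.7 91.7]
sidegst all>5 3124 [598.9 186.5] [168.3 209.2] 20.9 z [ 5.6 45.8 90.5]
sidegst top46 503 [583.  233.7] [96.  78.5] 26.1 z [40.6 46.2 48.7]
sidegst >85 460 [583.5 234. ] [62.7 74.5] 79.8 z [85.2 87.6 93.1]
sidegst >52 1208 [583.  233.8] [80. 65.] 26.2 z [54.  81.8 92.4]
sidepad 1791 [ 497.3 -300.9] [239.2 252.5] 14.3 z [ 4.4  8.9 12.2]
```

View pics/crop0.png

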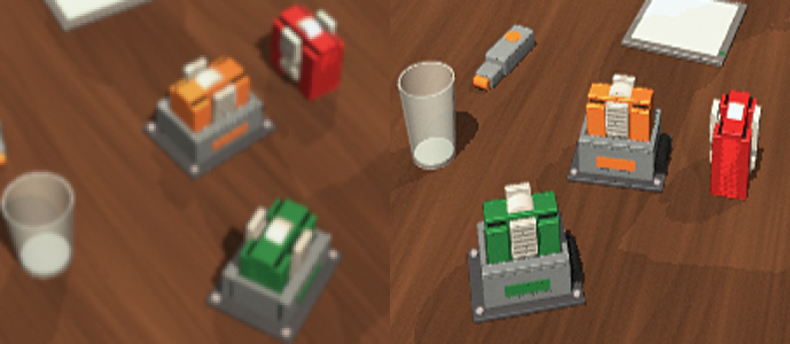

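The crop confirms it: the orange cassette sits seated in the orange-labelled holder, and the red one stands loose with no holder. I'll refine the poses with tighter masks.

Run:
```python
from h import *
def near(W,c,r): return np.hypot(W[...,0]-c[0],W[...,1]-c[1])<r
def rr(p):
    r=cv2.minAreaRect(p[:,:2].astype(np.float32)); return np.round(r[0],1),np.round(r[1],1),round(r[2],1),len(p)
for n in ['scene','side']:
    c=load(n+'0');W=cloud(c);z=W[...,2];hsv=cv2.cvtColor(c['image'],cv2.COLOR_BGR2HSV)
    N=near(W,(523,26),68)
    print(n,'top46',rr(W[N&(z>43.5)&(z<48.5)]))
    print(n,'>52',rr(W[N&(z>53)]))
    p=W[N&(z>53)];print('  max',np.nanmax(p[:,2]))
    # orange body top
    o=(hsv[...,0]>5)&(hsv[...,0]<18)&(hsv[...,1]>150)&(hsv[...,2]>150)
    print('  orange',rr(W[N&(z>70)&o]))
    w=(hsv[...,1]<60)&(hsv[...,2]>130)
    q=W[N&(z>60)&w]; print('  white',rr(q), np.round(np.percentile(q[:,2],[2,50,98])))
    print('  foot',rr(W[N&(z>2.5)&(z<49)]) )
    # pad
    bx=(190,155,272,212) if n=='scene' else (268,158,350,203)
    M=np.zeros(z.shape,bool);M[bx[1]:bx[3],bx[0]:bx[2]]=1
    M&=(hsv[...,1]<70)
    lab=cv2.connectedComponentsWithStats(M.astype(np.uint8)); k=1+np.argmax(lab[2][1:,4]); m=lab[1]==k
    print(' pad',rr(W[m&(z>3)]),np.round(np.nanpercentile(z[m],[5,50,95]),1),np.round(np.nanmean(W[m],0),1))
    wm=hsv[...,2]>0
    # neighbours
    R=((hsv[...,0]<5)|(hsv[...,0]>174))&(hsv[...,1]>200)&(z>20)&near(W,(430,20),120)
    print(' red',rr(W[R]),np.nanmax(z[R]) if R.any() else 0)
R=np.stack([[0,-1,0],[-1,0,0],[0,0,-1]],1)
s=read_state();print(s['qpos'])
for th in (5.5,):
  t=np.radians(th);y=np.array([-np.sin(t),np.cos(t),0])
  for sg in (1,-1):
    X=sg*y;Z=np.array([0,0,-1.]);Rm=np.stack([X,np.cross(Z,X),Z],1)
    for p in [(523,26,230),(523,26,51),(480,-250,153)]: print(sg,p,inverse_kinematics(p,Rm))
```

```text
scene top46 (array([526.8,  26.3]), array([96.4, 74.7]), 4.0, 160)
scene >52 (array([525.3,  25.7]), array([84.3, 63.6]), 1.1, 694)
  max 93.4170829603928
  orange (array([525.7,  25.8]), array([81.8, 48.7]), 6.5, 281)
  white (array([526.4,  26. ]), array([27.5, 62.3]), 3.8, 167) [63. 84. 92.]
  foot (array([534.4,  49.6]), array([ 79.5, 134.4]), 62.7, 913)
 pad (array([ 499.6, -281.3]), array([166.5, 161.9]), 83.6, 1701) [ 1.8  6.1 10.3] [ 501.4 -280.3    6. ]
 red (array([394.4,  22.4]), array([42.2, 88.2]), 22.1, 258) 78.13380712824926
side top46 (array([523.5,  26.3]), array([97.1, 76.6]), 6.0, 267)
side >52 (array([522.3,  25.5]), array([65.6, 80.2]), 89.8, 884)
  max 96.03185489646762
  orange (array([523.6,  24.3]), array([79.2, 50.7]), 3.9, 297)
  white (array([523.7,  26.6]), array([28.2, 66.7]), 5.8, 279) [61. 85. 93.]
  foot (array([520. ,  41.8]), array([132.1,  95.9]), 13.2, 1361)
 pad (array([ 497.5, -284.3]), array([167.7, 161.9]), 85.1, 1720) [ 5.5  9.  11.6] [ 496.2 -274.9    8.8]
 red (array([378.4,  16.3]), array([46.1, 88.2]), 2.1, 671) 83.24793317373928
[ 1.27379172  0.52188498 -0.03631687  1.59983656  0.02116577  1.02109936
 -0.11280252]
1 (523, 26, 230) [ 0.59478005  0.55118984 -1.05864375  1.83112158  0.54257465  1.08459562
  0.99947584]
1 (523, 26, 51) [ 0.43497463  0.78434298 -0.84354765  1.96408846  0.83907738  0.78834693
  0.76427856]
1 (480, -250, 153) [ 0.92573514  0.59609803 -0.77488524  1.86711195  0.52743643  0.89529323
  1.56224193]
-1 (523, 26, 230) [ 0.26395258  0.4073271  -0.5595487   1.84607761  0.25940901  0.96102762
 -1.88357109]
-1 (523, 26, 51) [ 0.03890651  0.64606449 -0.27344903  1.98427959  0.31541668  0.55167007
 -1.92727198]
-1 (480, -250, 153) [ 0.48465239  0.49346658 -0.15361867  1.88993377  0.1047568   0.76586407
 -1.20132044]
```

Both cameras agree on the cassette at about (524.5, 26) with a yaw of about 5°. The sizes match too: 96×75 housing, 82×49 body, and 28×63 across the catches. The pad is at about (498.5, -283), with its ~165 measured size against 160. I'll move to a pre-grasp viewpoint and refine with the wrist camera.

```bash
cat >> h.py <<'E'
def Rt(deg):
    t=np.radians(deg);X=np.array([np.sin(t),-np.cos(t),0]);Z=np.array([0,0,-1.]);return np.stack([X,np.cross(Z,X),Z],1)
E
python3 - <<'E'
from h import *
movep((455,26,215),Rt(5)); s=read_state();print(s['time'],s['eef_pos'],s['qpos'])
snap('wrist','wrist1')
c=load('wrist1');W=cloud(c);z=W[...,2];hsv=cv2.cvtColor(c['image'],cv2.COLOR_BGR2HSV)
def rr(p):
    r=cv2.minAreaRect(p[:,:2].astype(np.float32)); return np.round(r[0],1),np.round(r[1],1),round(r[2],1),len(p)
N=np.hypot(W[...,0]-524,W[...,1]-26)<70
print('top46',rr(W[N&(z>43)&(z<49)]))
o=(hsv[...,0]>5)&(hsv[...,0]<18)&(hsv[...,1]>150)&(hsv[...,2]>120)
print('orange',rr(W[N&(z>70)&(z<97)&o]))
w=(hsv[...,1]<60)&(hsv[...,2]>130)
q=W[N&(z>75)&(z<100)&w]; print('white',rr(q),np.percentile(q[:,2],[2,50,98]))
print('hist',np.histogram(z[N],bins=range(0,130,10)))
E
```

```text
2.6667 [455.13805496  25.41951177 214.94678979] [ 0.33064757  0.32798793 -0.63168411  2.02116304  0.25197737  0.86837017
 -1.9244482 ]
top46 (array([523.6,  22.9]), array([96., 74.]), 4.6, 2396)
orange (array([523.9,  22.8]), array([78.7, 45.8]), 5.0, 392)
white (array([523.4,  23. ]), array([27.4, 60.1]), 5.0, 1663) [82.2896811  88.50137873 92.51392368]
hist (array([4385,   43,  512,   42, 2416,   79,   65,  841, 4579,  508,    0,
          0]), array([  0,  10,  20,  30,  40,  50,  60,  70,  80,  90, 100, 110, 120]))
```

View pics/wrist1.png

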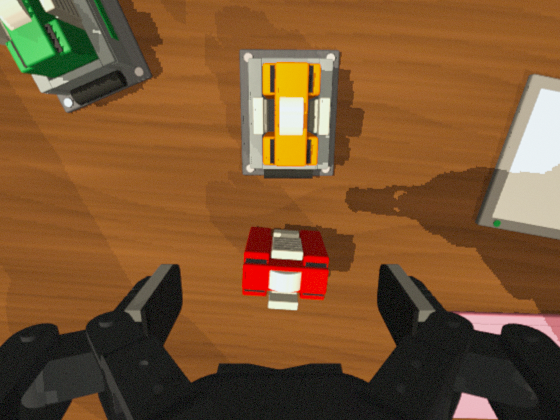

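The wrist view shows the orange cassette at (291,115), red at (286,268) and green at top left. The wrist gives (523.6, 22.9) at 5.0°, which is 3 mm off in y from the fixed cameras. I'll check the wrist calibration against the fingers, which have a known pose.

Run:
```python
from h import *
c=load('wrist1');W=cloud(c);s=read_state()
L=(W-s['eef_pos'])@s['tool_rot']  # tool coords
for v in (270,285,300):
    zz=L[v,:,2]
    idx=[u for u in range(100,460) if zz[u]>-60 and zz[u]<20 and c['range_z'][v,u]>0 and c['range_z'][v,u]<220]
    l=[u for u in idx if u<279];r=[u for u in idx if u>279]
    if l and r: print(v,max(l),min(r),L[v,max(l)].round(1),L[v,min(r)].round(1))
# go above object, look again
movep((523.8,24,150),Rt(5)); s=read_state(); print(s['time'],s['eef_pos'],s['ft_force'])
snap('wrist','wrist2');snap('side','side2')
c=load('wrist2');W=cloud(c);z=W[...,2];hsv=cv2.cvtColor(c['image'],cv2.COLOR_BGR2HSV)
def rr(p):
    r=cv2.minAreaRect(p[:,:2].astype(np.float32)); return np.round(r[0],1),np.round(r[1],1),round(r[2],1),len(p)
N=np.hypot(W[...,0]-524,W[...,1]-24)<70
w=(hsv[...,1]<60)&(hsv[...,2]>130)
q=W[N&(z>75)&(z<100)&w]; print('white',rr(q))
print('top46',rr(W[N&(z>43)&(z<49)]))
```

```text
270 180 379 [-43.5  -5.3 -12.5] [ 42.6  -5.1 -12. ]
285 181 378 [-43.    0.7 -14.7] [ 42.2   1.2 -13.8]
300 182 377 [-43.3   8.4 -14.1] [ 42.    7.9 -14.8]
3.1833 [523.45842305  24.02364496 149.15911575] [-0.45194666  0.84375272  0.25139374]
white (array([524. ,  22.9]), array([28. , 60.1]), 4.2, 2142)
top46 (array([523.7,  22.9]), array([95.9, 74.2]), 4.5, 2835)
```

View pics/wrist2.png

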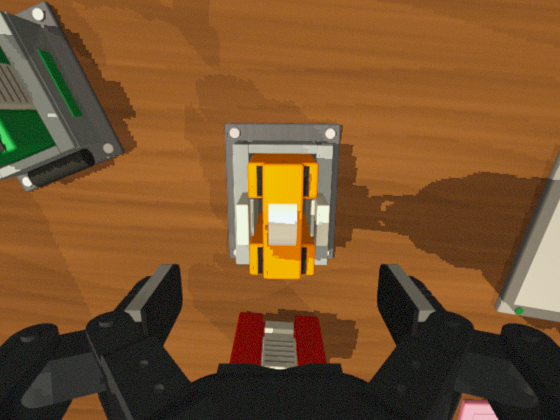

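View pics/side2.png

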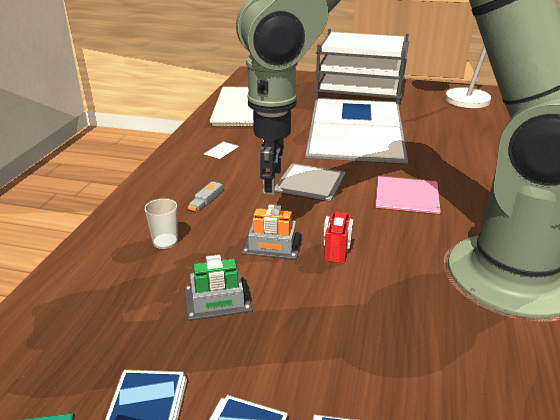

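The picture shows the catches at columns 236 to 329, centred at 282.5, and the jaws centred at 279.5. The fingers therefore sit about 1.5–2 mm too far +y. The wrist bias measured on the fingers is only 0.5 mm. I'll descend with y=22.7, re-measure close up, and then go to grasp height with a guard.

Run:
```python
from h import *
def rr(p):
    r=cv2.minAreaRect(p[:,:2].astype(np.float32)); return np.round(r[0],1),np.round(r[1],1),round(r[2],1),len(p)
def look(tag):
    snap('wrist',tag);c=load(tag);W=cloud(c);z=W[...,2];hsv=cv2.cvtColor(c['image'],cv2.COLOR_BGR2HSV)
    N=np.hypot(W[...,0]-524,W[...,1]-24)<60
    w=(hsv[...,1]<60)&(hsv[...,2]>130)
    q=W[N&(z>75)&(z<100)&w]; print('white',rr(q)); print('top46',rr(W[N&(z>43)&(z<49)]))
    s=read_state(); print(s['time'],s['eef_pos'].round(2),s['ft_force'].round(2))
print(movel((523.8,22.7,100),Rt(4.8),guard=12)); look('wrist3')
print(movel((523.8,22.7,51.5),guard=8,max_speed=60)); look('wrist4')
```

```text
False
white (array([523.9,  22.8]), array([28.5, 60.1]), 4.8, 3367)
top46 (array([523.7,  22.8]), array([96.2, 74.4]), 4.6, 3785)
3.8167 [524.26  22.85 101.13] [-0.34 -0.12 -0.47]
False
white (array([524.,  23.]), array([29.1, 59.9]), 5.0, 5884)
top46 (array([523.8,  22.8]), array([96.1, 74.6]), 4.6, 5471)
4.825 [524.03  22.75  51.83] [-0.41  0.53  0.26]
```

```bash
python3 -c "
from h import *
cv2.imwrite('pics/w34.png',np.hstack([cv2.resize(load('wrist%d'%i)['image'],(400,300),interpolation=3) for i in (3,4)]))"
```

```text
(no output)
```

View pics/w34.png

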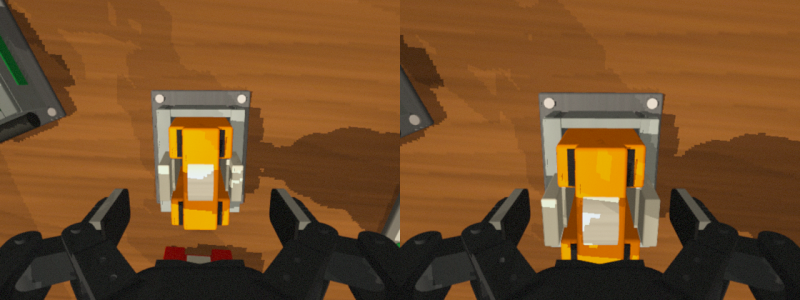

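The jaws straddle both catches, with gaps of about 13 and 16 px in the right panel, so they are centred to within a millimetre. Next I clamp and check the force and gap.

Run:
```python
from h import *
print(clamp()); s=read_state(); print(s['time'],s['finger_gap'],s['eef_pos'].round(2),s['ft_force'].round(2),s['torque'].round(2))
wait(0.3);s=read_state(); print(s['finger_gap'],s['eef_pos'].round(2),s['ft_force'].round(2))
snap('wrist','wrist5')
```

```text
False
5.3417 42.68004240070902 [524.36  22.43  52.91] [-7.19 -3.82 31.14] [-0.65  1.6  -0.11]
42.715895490965686 [524.36  22.42  52.92] [-7.93 -2.96 31.51]
```

View pics/wrist5.png

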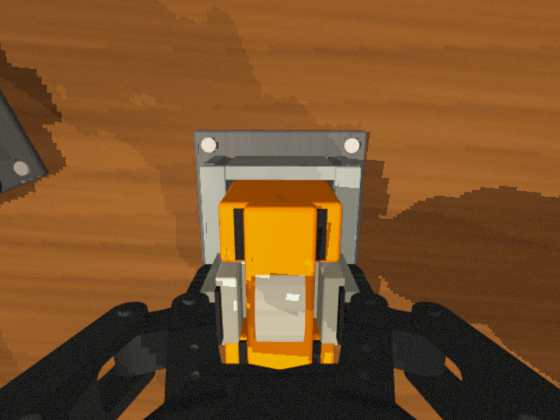

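Both catches are pushed in, with the paddles flush with the 46 mm body ends at columns 220 to 340. The 31 N upward force comes from the closing pads swinging forward. The gap reads 42.7, below the nominal 48, so I'll test with a small lift and check the force.

Run:
```python
from h import *
for dz in (55,58,62):
    g=movel((523.9,22.7,dz),guard=40,max_speed=20); s=read_state(); print(dz,g,s['time'],s['finger_gap'].round(2),s['eef_pos'].round(2),s['ft_force'].round(2))
    if g: break
snap('wrist','wrist6'); snap('side','side6')
a=load('wrist6')['image'];b=load('side6')['image'][150:310,180:400]
cv2.imwrite('pics/l6.png',np.hstack([cv2.resize(a,(400,300)),cv2.resize(b,(400,300),interpolation=2)]))
```

```text
Traceback (most recent call last):
AttributeError: 'float' object has no attribute 'round'
```

Run:
```python
from h import *
s=read_state(); print(s['time'],round(s['finger_gap'],2),s['eef_pos'].round(2),s['ft_force'].round(2))
for dz in (58,62):
    g=movel((523.9,22.7,dz),guard=30,max_speed=20); s=read_state(); print(dz,g,s['time'],round(s['finger_gap'],2),s['eef_pos'].round(2),s['ft_force'].round(2))
    if g: break
snap('wrist','wrist6'); snap('side','side6')
a=load('wrist6')['image'];b=load('side6')['image'][150:310,180:400]
cv2.imwrite('pics/l6.png',np.hstack([cv2.resize(a,(400,300)),cv2.resize(b,(400,300),interpolation=2)]))
```

```text
6.0167 41.35 [523.8   22.68  54.88] [ 0.37 -0.22 -1.98]
58 False 6.3167 41.24 [523.92  22.71  58.01] [-0.2   0.26 -3.02]
62 False 6.6667 41.45 [523.99  22.69  62.13] [ 0.1  -0.21 -3.36]
```

View pics/l6.png

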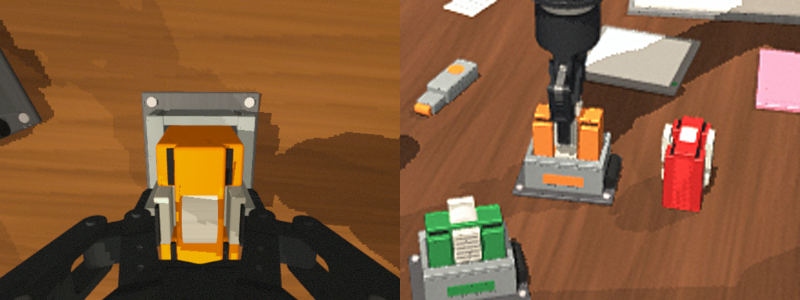

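The cassette comes free: 3.3 N hanging load, no lateral force. I'll lift straight clear and check that it is upright and how high its underside sits.

Run:
```python
from h import *
g=movel((523.9,22.7,162),guard=15,max_speed=60); s=read_state(); print(g,s['time'],round(s['finger_gap'],2),s['eef_pos'].round(2),s['ft_force'].round(2))
snap('side','side7');snap('wrist','wrist7')
g=movel((511,-130,162),guard=15,max_speed=120); s=read_state(); print(g,s['time'],round(s['finger_gap'],2),s['eef_pos'].round(2),s['ft_force'].round(2))
snap('wrist','wrist8');snap('side','side8');snap('scene','scene8')
cv2.imwrite('pics/m8.png',np.hstack([cv2.resize(load('wrist8')['image'],(400,300)),cv2.resize(load('side8')['image'][60:270,180:460],(400,300),interpolation=2)]))
```

```text
False 8.5833 41.23 [523.76  22.68 161.71] [-0.4  -0.4  -2.46]
False 10.1083 41.46 [ 511.14 -129.25  162.04] [ 0.14  0.08 -2.74]
```

View pics/m8.png

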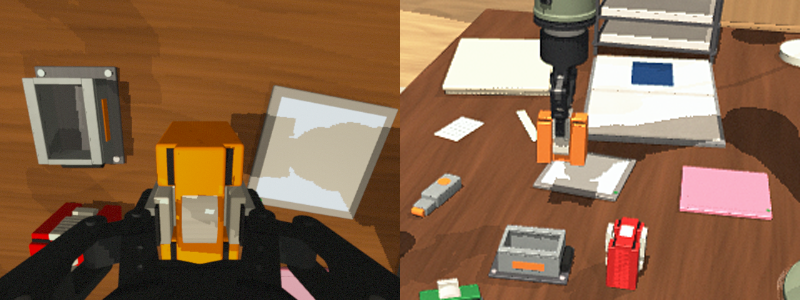

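View pics/scene8.png

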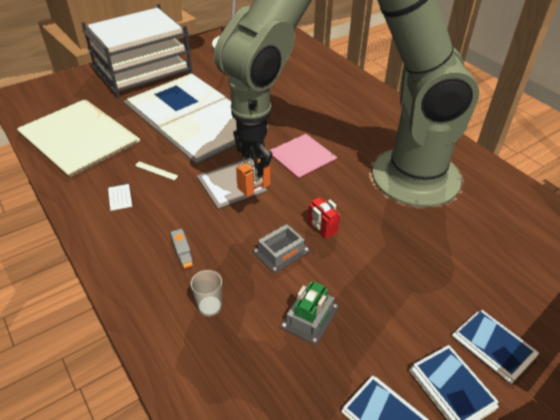

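The orange holder is now empty and the cassette hangs upright. Green, red, the cup and the roller haven't moved. The pad is whole in the wrist view at about (320,150) in the left panel, so I'll measure its centre, and the underside from the side view.

Run:
```python
from h import *
c=load('wrist8');W=cloud(c);z=W[...,2];hsv=cv2.cvtColor(c['image'],cv2.COLOR_BGR2HSV)
M=(z>3.5)&(z<14)&(hsv[...,1]<90)&(W[...,1]<-180)&(np.hypot(W[...,0]-498,W[...,1]+284)<125)
lab=cv2.connectedComponentsWithStats(M.astype(np.uint8));m=lab[1]==1+np.argmax(lab[2][1:,4])
p=W[m]; print('pad',cv2.minAreaRect(p[:,:2].astype(np.float32)),np.median(p[:,2]),len(p))
v,u=np.where(m);print('px',u.min(),u.max(),v.min(),v.max())
for n in ('side8','scene8'):
    c=load(n);W=cloud(c);z=W[...,2];hsv=cv2.cvtColor(c['image'],cv2.COLOR_BGR2HSV)
    o=(hsv[...,0]>5)&(hsv[...,0]<18)&(hsv[...,1]>170)&(hsv[...,2]>110)&(z>80)&(np.hypot(W[...,0]-511,W[...,1]+130)<80)
    p=W[o]; print(n,'orange z',np.percentile(p[:,2],[0.5,2,50,98,99.5]).round(1),cv2.minAreaRect(p[:,:2].astype(np.float32)))
    # tilt: vertical face normal
    if n=='side8':
        f=p[(p[:,2]<185)]; q=f-np.median(f,0); _,sv,vt=np.linalg.svd(q[np.abs(q[:,1])<8],full_matrices=False); print('face normal',vt[2].round(3))
c=load('wrist8');W=cloud(c);z=W[...,2];hsv=cv2.cvtColor(c['image'],cv2.COLOR_BGR2HSV)
o=(hsv[...,0]>5)&(hsv[...,0]<22)&(hsv[...,1]>150)&(z>185)&(z<215)
p=W[o];print('top',np.percentile(p[:,2],[2,50,98]).round(1))
A=np.c_[p[:,:2]-p[:,:2].mean(0),np.ones(len(p))]; print('plane',np.linalg.lstsq(A,p[:,2],rcond=None)[0].round(3), cv2.minAreaRect(p[:,:2].astype(np.float32)))
```

```text
pad ((496.8629150390625, -285.0286865234375), (160.3552703857422, 159.75173950195312), 84.48082733154297) 8.298536471671383 27058
px 346 556 120 306
side8 orange z [116.9 119.  157.3 195.9 197.1] ((507.1082458496094, -111.53892517089844), (82.66116333007812, 62.12226486206055), 11.26496696472168)
face normal [ 0.079 -0.997  0.023]
scene8 orange z [116.4 118.2 161.6 194.9 214.1] ((513.5169677734375, -108.034912109375), (66.83625030517578, 87.06900787353516), 84.42086791992188)
top [186.6 194.  195.5]
plane [-1.8000e-02 -1.7000e-02  1.9262e+02] ((513.9957275390625, -128.58746337890625), (81.2034912109375, 83.50516510009766), 53.90726852416992)
```

The pad measures 160.4×159.8 with its face at z=8.3, centred at (496.9, -285.0). The underside is at about 115–116 with the TCP at 162. Over the pad, TCP z=155 gives an underside of about 108, which is 100 mm of air.

Run:
```python
from h import *
g=movel((496.9,-285,155),guard=15,max_speed=100); wait(0.5); s=read_state(); print(g,s['time'],round(s['finger_gap'],2),s['eef_pos'].round(2),s['tool_rot'][:,2].round(4),s['ft_force'].round(2),abs(s['qvel']).max())
for n in ('side','scene','wrist'): snap(n,n+'9')
cv2.imwrite('pics/m9.png',np.hstack([cv2.resize(load('scene9')['image'],(400,300)),cv2.resize(load('side9')['image'][50:260,180:460],(400,300),interpolation=2)]))
c=load('side9');W=cloud(c);z=W[...,2];hsv=cv2.cvtColor(c['image'],cv2.COLOR_BGR2HSV)
o=(hsv[...,0]>5)&(hsv[...,0]<18)&(hsv[...,1]>170)&(hsv[...,2]>90)&(z>70)&(np.hypot(W[...,0]-497,W[...,1]+285)<80)
p=W[o];print('orange z',np.percentile(p[:,2],[0.5,2,50,98]).round(1))
```

```text
False 12.4667 41.62 [ 496.88 -284.98  154.99] [-1.e-04  0.e+00 -1.e+00] [ 0.17  0.04 -2.43] 0.001123322237666979
orange z [109.6 110.9 149.3 188.8]
```

View pics/m9.png

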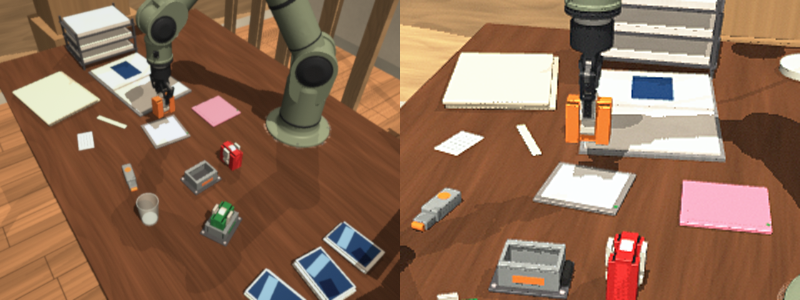

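View pics/wrist9.png

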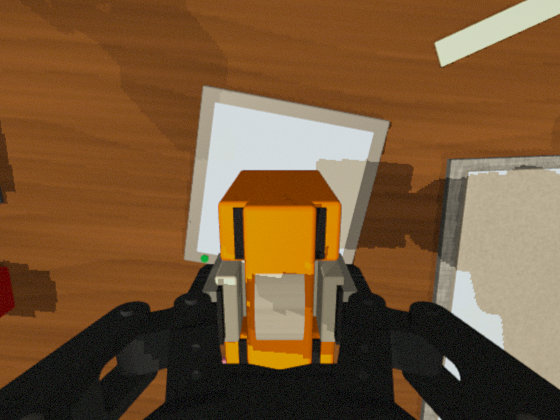

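The cassette hangs upright over the pad with both catches held in. Underside is at about 108–109 mm, the arm is still, and nothing else has moved. Handing in.

```bash
python3 -c "
from h import *
s=read_state();print(s['time'],s['finger_gap']);print(finish_job())"
```

```text
12.6167 41.19024629683187
the job is handed in; nothing more can be done
None
```

I squeezed both catches on the orange cassette while it was seated and lifted it straight out of its holder. It is now held by the catches over the middle of the light pad. I handed the job in at 12.6 s of the 38 s allowed.

**Position and stillness:** In my last check the TCP was at (496.9, -285.0, 155.0). The pad centre measured (496.9, -285.0). The underside is about 100 mm above the pad, the tool is vertical, and joint speeds are close to zero.

**Surroundings:** In the final pictures the cup, glue roller, green and red cassettes look unmoved. I compared them by eye and did not measure them.

**Readings that disagreed:**
- **Finger gap:** it read about 41–43 mm, below the nominal 48 mm for fully squeezed catches. The pictures show both catches in, and the cassette came out without resistance, with about 2.5–3 N hanging load.
- **Clamping force:** there was a vertical force of about 31 N while clamping, which went away on lifting. I put it down to the pads swinging forward as they closed, but I did not rule out the fingertips touching the holder.
- **Cameras:** the fixed cameras read about 3 mm higher in y than the wrist camera. I used the wrist camera, which was within about 0.5 mm when checked against the fingers.

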